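Nest cleaned feed rollers in their transport cradle

ROBOT

A 7-joint arm with a two-finger parallel gripper is mounted at the origin on the work surface. World frame = base frame: x ahead of the robot, y to its left, z up, the work surface at z = 0. Lengths are in m, angles in rad, forces in N, time in s.
With the tool pointing down it reaches from about 0.425 to 0.925 m from the base axis. Payload 6.8 kg.
Tool frame: the origin (TCP) lies at the very end of the fingers, on their centre line; the grasp point (between the pads) lies 19 mm behind it; z points along the fingers, y is the line along which they close (so a half turn about z gives the same grasp; the last joint's range is limited). The gripper opens to 85 mm and grips with 20 to 120 N. Pads are 22 mm wide; open, the fingers measure 114 mm over their backs; the gripper's body (76 mm by 85 mm) begins 54 mm behind the grasp point. The pads swing forward as they close: fully open they stand 13 mm farther back than shut.
Start: joints at [-0.108, 0.477, 0.022, 1.555, -0.011, 1.109, -0.083], TCP at [0.675, 0, 0.231] pointing down, gripper open.
Joint ranges: [-2.96, 2.96], [-0.34, 2.1], [-1.41, 1.46], [0.24, 2.44], [-1.37, 4.51], [0.17, 1.92], [-2.96, 2.96]. Speed limits (rad/s): [2.39, 2.39, 3.14, 3.14, 3.14, 3.14, 3.14].

INTERFACE

Orientations are given as a rotation vector (axis times angle).
In Python, from bench import r gives the robot as it stands. The module is installed in compiled form; this text tells all that it offers.
- The arm moves only by the tool servo_tool, never from a script. Its argument "commands" is a list of rows, each a list of 7 numbers: the turn, a rotation vector about the world's x, y, z in degrees, then the shift along the world's x, y, z in mm, then the closure, from 0 (fully open) to 1 (shut). A call has 1 to 5 rows; each row is the pose to reach, as a shift and turn from the pose commanded when the call began; what a row does not reach only later rows make up. A row lasts 1/12 s, in which the tool goes at most 41.7 mm and 7.16 degrees, less where a joint would pass 70% of its speed; a pose out of reach is approached as far as the arm can. A call with a gripper value outside its range is refused whole. The fingers move at their own pace and stop on an object; "force" is the grip in N (left out, the last holds). Time passes only in rows, so rows that repeat a pose let the fingers close. It gives the time, the measured TCP pose, the force, the opening and the grip force at its end, in the units of the state.
- r.get_obs(): the state, without advancing time (a new reading comes with each control period).
- r.grab_frame(name): name is "scene" or "side" or "wrist"; returns (picture, depth): 400x640x3 uint8, blue, green, red; 400x640 float32, m along the optical axis (not along the pixel's ray), 0 where there is no reading.
- r.camera_info(name): a dict with "vertical_fov" (degrees; the focal length in pixels is half the picture's height over the tangent of half this angle, whatever the lens; pixels are square), "cx", "cy" (the principal point, pixels), "cam_to_world" (4x4, takes a point from camera to world coordinates); the wrist camera has in their place "T_tool_cam" (4x4, takes a point from camera to tool coordinates, whose origin is the TCP and whose axes are the flange's). Camera axes: x right, y up, looking along -z (the intrinsics and any distortion apply to the point x, -y, -z); pixel columns grow to the right and rows downward; lengths in m; the calibration is good to about 2 mm. A picture is of the moment at which its call begins: read the wrist's pose just before it. camera_info takes no time and is no camera call.
- r.hand_in(): hands the job in; it is judged then, once.
The state is a dict: "clock": time; "joints": joint angles; "qvel": joint speeds; "tau": joint torques, N m; "tcp_pos": TCP position; "orientation": TCP orientation; "contact_force": force on the tool from outside, world axes, zero at the start; "moment": the same for the moment, N m; "grip_width": finger opening in m; "gripper_force": force on a finger pad.
Only numpy, scipy, OpenCV 4.12 (cv2) and the standard library are available. Lean on these libraries where they do the work, as an engineer would, in place of code of your own. Each camera call takes 0.05 s, during which the arm holds its last target. There are 200 camera calls.

TASK

Put the cleaned feed rollers from the sloping rack away in the transport cradle as a little pyramid: lay the long one in the cradle beside the one already there, then push the jaw along by its black grip until it holds the two snugly together against the fence, firmly enough to feel it but without crushing them. Then lower the short roller gently into the groove on top of the two, centred and lined up with them, and let go. Do not drop, throw or ram the rollers, and leave the bottle, jar and screwdriver where they are.

Things in the scene. Friction and masses are not known exactly. Their poses are not given: they have to be found in the camera images.
- cradle: aluminium cradle fixed to the table; origin on the table. In its frame: plate 112 mm (x) by 257 mm (y = -97 to +160), top at z = 12 mm; rollers lie on it along x between jaw and fence. The fence (top z = 36 mm) is screwed down somewhere with its face at y = -73 to -55 mm, not reported: feel it. Lips 6 mm high at x = +-47 mm; centre line x = 0
- jaw (a joint): the cradle's sliding jaw, m: 0 = fully open (its roller-side face at cradle y = +85 mm), grows as it slides towards the fence (cradle -y), 0.100 at most, but it stops on the rollers before that. Face 88 mm long, top at z = 36 mm. It slides with about 6 N of friction and stays where it is left; a good squeeze takes some 10 N more, and over 30 N more would crush the rubber
- jaw_grip (a point): centre of the top of the jaw's upright black grip block, 34 (cradle x) x 14 (cradle y) mm, standing from 17 to 57.5 mm above the table; its middle is 52 mm behind the jaw's roller-side face
- rack: grey metal rack fixed to the table, 190 mm wide (y); origin on the table under it. Its deck rises at 20 degrees towards the rack's +x, from z = 30 mm at x = -60 mm to z = 67 mm at x = +41 mm, with an 8 mm lip along the low edge. Two lanes along x at y = +-45 mm; either roller may lie in either. Ribs 4 mm high lie under the rollers, inside their outline
- long_roller: long feed roller in the rack: black rubber cylinder 32 mm diameter, 80 mm long, steel shaft stubs 8 mm diameter and 12 mm long at both ends, about 0.2 kg. Origin at the centre of one end face of the rubber, own x runs along its axis to the other end. It starts lying along the slope, its origin end low, its x rising at 20 degrees
- long_roller_center (a point): middle of the long roller's axis
- short_roller: short feed roller in the rack: the same, but the rubber is 60 mm long (about 0.15 kg). Origin at the centre of the low end face, own x along the axis
- short_roller_center (a point): middle of the short roller's axis
- tray_roller: roller like the long one (32 mm diameter, 80 mm long), lying loose on the cradle plate from the start, near the fence but not touching it, along cradle x; it can roll. Origin at the centre of one end face, own x along the axis
- tray_roller_center (a point): middle of that roller's axis
- spray_bottle: bystander: white bottle, 42 mm diameter, 130 mm tall, beyond the work; origin under it
- swab_jar: bystander: clear jar with a steel lid, 60 mm diameter, 70 mm tall; origin under it
- screwdriver: bystander: screwdriver 160 mm long lying beyond the work
There are look-alikes about, which are no part of the job. Leave any orange or purple look-alike of the tray_roller alone. What is shaped like the long_roller but blue is not meant.

How it is judged:
By the outcome, as a careful person would: the job done as asked, in the order asked, and still so for the second after the job is handed in, with the robot touching nothing.
It also fails if it takes over 64 s, if anything falls off the work surface, if the arm or the gripper's body presses on something with over 40 N, if the wrist force passes 120 N, or if a joint passes its speed limit or range.

## Working session

There is one attempt and no reset: what is moved stays moved. The work goes in short steps, Python scripts to look and compute and a tool call to move; the robot and the scene stay as the last step left them, time stands still between calls to the robot, and variables do not carry over. Pictures are saved under pics/ and viewed, at most 10 in all, crops included, and the job is handed in when it is done.

Besides the shell and the picture viewer there is one more tool, called after "Call:" as name(argument=value, ...), one argument or row to a line, values as JSON. servo_tool: Moves the arm, as the interface text tells. Its arguments: {"type":"object","properties":{"commands":{"type":"array"},"force":{"type":"number"}},"required":["commands"]}

```bash
mkdir -p pics
cat > h.py <<'E'
import numpy as np, cv2
from bench import r
from scipy.spatial.transform import Rotation as R
def cloud(name):
    o=r.get_obs(); im,d=r.grab_frame(name); ci=r.camera_info(name)
    f=200/np.tan(np.radians(ci["vertical_fov"])/2)
    if "cam_to_world" in ci: T=np.array(ci["cam_to_world"])
    else:
        W=np.eye(4); W[:3,:3]=R.from_rotvec(o["orientation"]).as_matrix(); W[:3,3]=o["tcp_pos"]; T=W@np.array(ci["T_tool_cam"])
    v,u=np.mgrid[0:400,0:640]
    P=np.stack([(u-ci["cx"])*d/f,-(v-ci["cy"])*d/f,-d],-1)@T[:3,:3].T+T[:3,3]
    P[d==0]=np.nan
    return im,P
E
python3 - <<'E'
from h import *
for n in ("scene","side","wrist"):
    im,P=cloud(n); cv2.imwrite(f"pics/{n}0.png",im); np.save(f"{n}0.npy",P)
    ci=r.camera_info(n); print(n,{k:np.round(v,3).tolist() if not isinstance(v,str) else v for k,v in ci.items()})
print(r.get_obs())
a=cv2.imread("pics/scene0.png");b=cv2.imread("pics/wrist0.png");c=cv2.imread("pics/side0.png")
E
```

```text
scene {'vertical_fov': 52.09, 'cx': 324.137, 'cy': 197.972, 'cam_to_world': [[0.19, -0.526, 0.829, 1.351], [0.982, 0.102, -0.16, -0.113], [-0.001, 0.845, 0.536, 0.556], [0.0, 0.0, 0.0, 1.0]]}
side {'vertical_fov': 44.327, 'cx': 321.671, 'cy': 202.767, 'cam_to_world': [[-0.983, 0.117, -0.142, 0.456], [-0.183, -0.526, 0.831, 0.832], [0.022, 0.843, 0.538, 0.611], [0.0, 0.0, 0.0, 1.0]]}
wrist {'vertical_fov': 62.765, 'cx': 314.274, 'cy': 192.392, 'T_tool_cam': [[0.002, 0.963, 0.268, 0.067], [1.0, -0.001, -0.0, 0.0], [0.0, 0.268, -0.963, -0.143], [0.0, 0.0, 0.0, 1.0]]}
{'clock': 0.15, 'joints': array([-0.10809345,  0.47764232,  0.02237065,  1.55618328, -0.01152483,
        1.10931046, -0.08311632]), 'qvel': array([ 8.19348305e-04, -2.76670988e-03,  1.31648664e-03, -4.34574800e-03,
        1.19209618e-05, -1.05582728e-03,  1.51858594e-03]), 'tau': array([ 1.55385478e-03, -5.96924365e+01,  1.60940632e+00, -2.81490952e+01,
        1.26662746e-02,  6.56643446e-03,  5.58682734e-05]), 'tcp_pos': array([ 6.74556484e-01, -1.68591439e-05,  2.30545338e-01]), 'orientation': array([-2.22082030e+00, -2.22073804e+00,  1.66650482e-03]), 'contact_force': array([-1.19901603,  0.68593339,  0.13255475]), 'moment': array([0.02079787, 0.01467241, 0.01312055]), 'gripper_force': 0.0, 'grip_width': 0.08554349274910564}
```

View pics/scene0.png

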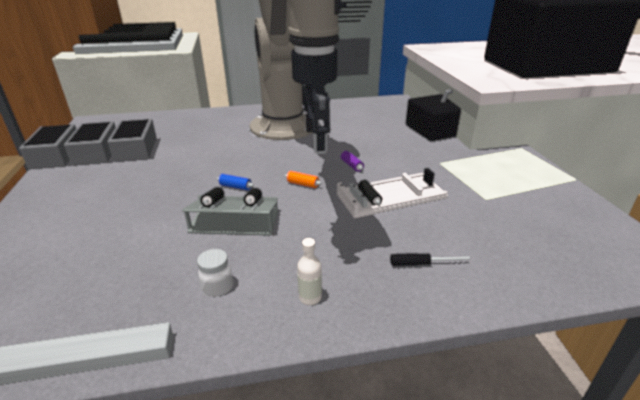

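View pics/side0.png

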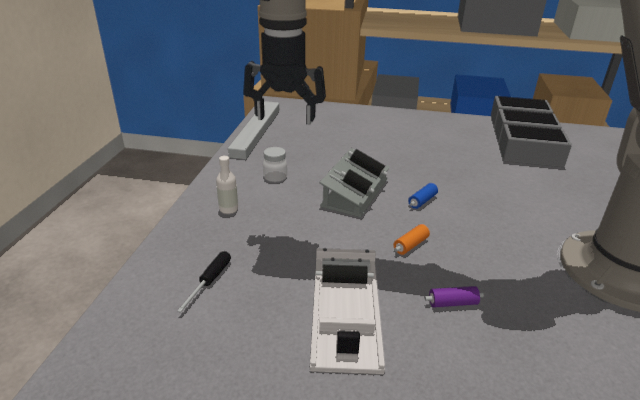

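The scene picture shows the rack with two black rollers at about (212,197) and (253,197). The tray roller is at (370,192) in the cradle, and the jaw grip is at (429,177).

The side picture shows the rack rollers at (367,163) and (357,182), the tray roller at (345,272) and the grip at (347,343). Candidates for the long roller are black (367,163), black (357,182) and blue (423,195), which is excluded. Orange (411,238) and purple (455,297) are tray look-alikes and stay put.

Run:
```python
from h import *
im=cv2.imread("pics/side0.png"); P=np.load("side0.npy"); S=np.load("scene0.npy"); si=cv2.imread("pics/scene0.png")
c=np.vstack([cv2.resize(im[140:380,290:480],None,fx=3,fy=3,interpolation=cv2.INTER_CUBIC)[:330],])
a=cv2.resize(im[140:225,310:400],(480,453),interpolation=cv2.INTER_CUBIC)
cv2.imwrite("pics/crop1.png",a)
# dark blobs
for nm,I,C,roi in (("side",im,P,(140,380,300,400)),("scene",si,S,(165,220,185,450))):
    g=I.max(2).copy(); m=np.zeros_like(g); y0,y1,x0,x1=roi
    m[y0:y1,x0:x1]=(g[y0:y1,x0:x1]<55)&(C[y0:y1,x0:x1,2]>0.014)
    n,l,s,ce=cv2.connectedComponentsWithStats(m)
    for i in range(1,n):
        if s[i,4]<40: continue
        q=C[l==i]; q=q[np.isfinite(q).all(1)]
        mu=q.mean(0); w,v=np.linalg.eigh(np.cov((q-mu).T)); t=(q-mu)@v[:,2]
        print(nm,ce[i].round(),s[i,4],"mean",mu.round(4),"axis",v[:,2].round(3),"len",np.ptp(np.percentile(t,[1,99])).round(4),"zmin/max",np.percentile(q[:,2],[2,98]).round(4))
# cradle: points of height ~12mm in region
for C in (P,S):
    q=C.reshape(-1,3); q=q[np.isfinite(q).all(1)]
    k=q[(q[:,2]>0.008)&(q[:,2]<0.07)&(q[:,0]>.3)&(q[:,0]<.9)&(q[:,1]>-.35)&(q[:,1]<.4)]
    H=np.zeros((60,110),np.uint8)
    ix=((k[:,0]-.3)/.01).astype(int); iy=((k[:,1]+.35)/.01).astype(int)
    ok=(iy<75); zz=np.zeros((60,75))
    np.maximum.at(zz,(ix[ok],iy[ok]),k[ok,2]*1000)
    n,l,s,ce=cv2.connectedComponentsWithStats((zz>0).astype(np.uint8))
    for i in range(1,n):
        if s[i,4]>6: print("blob x",.3+s[i,1]*.01,.3+(s[i,1]+s[i,3])*.01,"y",-.35+s[i,0]*.01,-.35+(s[i,0]+s[i,2])*.01,"zmax",zz[l==i].max().round())
```

```text
side [367. 163.] 415 mean [ 0.5283 -0.2024  0.0682] axis [-0.915  0.214 -0.342] len 0.0771 zmin/max [0.0464 0.0876]
side [357. 182.] 352 mean [ 0.5404 -0.1131  0.0653] axis [-0.909  0.216 -0.356] len 0.0577 zmin/max [0.0448 0.0819]
side [345. 274.] 746 mean [0.5257 0.1678 0.0372] axis [-0.988 -0.153 -0.006] len 0.0761 zmin/max [0.0212 0.0462]
side [348. 342.] 461 mean [0.4978 0.3278 0.045 ] axis [ 0.016 -0.111  0.994] len 0.0371 zmin/max [0.0232 0.0594]
scene [428. 176.] 110 mean [0.5071 0.3197 0.0439] axis [-0.217 -0.057  0.975] len 0.037 zmin/max [0.0264 0.0594]
scene [367. 191.] 221 mean [0.5361 0.1505 0.0386] axis [-0.987 -0.158 -0.007] len 0.0764 zmin/max [0.0254 0.0463]
scene [215. 195.] 163 mean [ 0.5444 -0.2045  0.073 ] axis [-0.91   0.288 -0.298] len 0.0689 zmin/max [0.053 0.09 ]
scene [255. 195.] 106 mean [ 0.5574 -0.1173  0.0715] axis [-0.935  0.314 -0.162] len 0.0492 zmin/max [0.0559 0.0839]
blob x 0.3 0.39 y 0.14 0.20000000000000007 zmax 36.0
blob x 0.35 0.43 y -0.20999999999999996 -0.10999999999999999 zmax 36.0
blob x 0.37 0.44999999999999996 y -0.02999999999999997 0.06
[... 297 characters left out ...]
04999999999999999 -0.009999999999999953 zmax 70.0
blob x 0.8500000000000001 0.8999999999999999 y -0.35 -0.26 zmax 35.0
blob x 0.3 0.39 y 0.13 0.20000000000000007 zmax 36.0
blob x 0.36 0.44 y -0.21999999999999997 -0.11999999999999997 zmax 35.0
blob x 0.38 0.45999999999999996 y -0.03999999999999998 0.06000000000000005 zmax 35.0
blob x 0.44 0.6 y 0.08000000000000002 0.36 zmax 61.0
blob x 0.48 0.63 y -0.27999999999999997 -0.06 zmax 70.0
blob x 0.72 0.79 y -0.24 -0.16999999999999998 zmax 70.0
blob x 0.75 0.8 y 0.13 0.30000000000000004 zmax 29.0
blob x 0.81 0.8500000000000001 y -0.06 -0.009999999999999953 zmax 70.0
blob x 0.8500000000000001 0.8999999999999999 y -0.35 -0.26999999999999996 zmax 33.0
```

View pics/crop1.png

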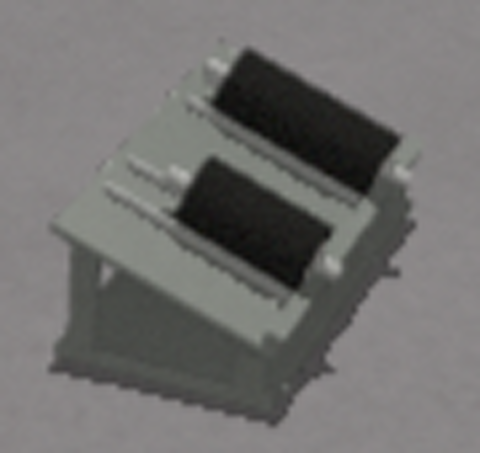

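The crop confirms the far-lane roller at side pixel (367,163) is longer (about 77 mm measured) than the near one at (357,182) (about 58 mm). Long is at y≈-0.20 and short at y≈-0.11. I'll now move above the rack for a close look with the wrist camera.

Call:
servo_tool(
  commands=[
    [0,0,7,-26,-32,0,0],
    [0,0,14,-52,-64,0,0],
    [0,0,21,-78,-96,0,0],
    [0,0,28,-104,-128,0,0],
    [0,0,35,-130,-160,0,0],
  ],
)

```text
clock: 0.57
tcp_pos: [0.5434, -0.1612, 0.231]
orientation: [-1.442, -2.791, 0.0]
contact_force: [0.9, -0.8, 0.8]
grip_width: 0.0854
gripper_force: 0.0
```

Call:
servo_tool(
  commands=[
    [0,0,7,0,0,0,0],
    [0,0,14,0,0,0,0],
    [0,0,21,0,0,0,0],
    [0,0,28,0,0,0,0],
    [0,0,35,0,0,0,0],
  ],
)

```text
clock: 0.98
tcp_pos: [0.5447, -0.1601, 0.2311]
orientation: [-0.537, -3.095, -0.0]
contact_force: [-0.0, 1.1, -0.5]
grip_width: 0.0856
gripper_force: 0.0
```

Call:
servo_tool(
  commands=[
    [0,0,7,0,0,0,0],
    [0,0,7,0,0,0,0],
    [0,0,7,0,0,0,0],
  ],
)

```text
clock: 1.23
tcp_pos: [0.5448, -0.1601, 0.2311]
orientation: [-0.362, -3.12, -0.0]
contact_force: [0.0, 0.0, -0.0]
grip_width: 0.0857
gripper_force: 0.0
```

```bash
cat >> h.py <<'E'
from scipy.optimize import least_squares
def fitcyl(q,rad=0.016,pre=None):
    """axis through p, dir d; returns mid point by extent, dir, length, rms"""
    mu=q.mean(0); w,v=np.linalg.eigh(np.cov((q-mu).T)); d0=v[:,2]*np.sign(v[0,2])
    def f(s):
        d=np.r_[1,s[2],s[3]]; d/=np.linalg.norm(d); p=np.array([mu[0],s[0],s[1]])-q
        return np.linalg.norm(np.cross(p,d),axis=1)-rad
    s=least_squares(f,[mu[1],mu[2]-.01,d0[1]/d0[0],d0[2]/d0[0]],loss="soft_l1",f_scale=.001)
    d=np.r_[1,s.x[2:]]; d/=np.linalg.norm(d); p=np.array([mu[0],*s.x[:2]]); t=(q-p)@d
    a,b=np.percentile(t,[.5,99.5]); return p+d*(a+b)/2,d,b-a,np.sqrt(np.mean(s.fun**2))
def dark(im,P,zlo,zhi,minpx=150,thr=55):
    m=((im.max(2)<thr)&(P[...,2]>zlo)&(P[...,2]<zhi)).astype(np.uint8)
    n,l,s,ce=cv2.connectedComponentsWithStats(m)
    for i in range(1,n):
        if s[i,4]>=minpx: yield ce[i].round(),P[l==i]
E
python3 - <<'E'
from h import *
im,P=cloud("wrist"); cv2.imwrite("pics/wrist1.png",im)
for n,I,C in (("w",im,P),("side",cv2.imread("pics/side0.png"),np.load("side0.npy")),("scene",cv2.imread("pics/scene0.png"),np.load("scene0.npy"))):
    for c,q in dark(I,C,.02,.1,90 if n!="w" else 800):
        if abs(q[:,1].mean())<.25 and q[:,0].mean()>.45 and q[:,0].mean()<.62:
            m,d,L,e=fitcyl(q); print(n,c,len(q),m.round(4),d.round(3),L.round(4),e.round(4))
o=r.get_obs(); print(o["clock"],o["tcp_pos"].round(4),R.from_rotvec(o["orientation"]).as_matrix().round(3).tolist(),o["contact_force"].round(2),o["joints"].round(2))
E
```

```text
w [620.  78.] 3240 [0.5279 0.1575 0.028 ] [0.988 0.156 0.002] 0.0791 0.0011
w [257. 170.] 2825 [ 0.5303 -0.2145  0.0617] [ 0.913 -0.223  0.343] 0.0791 0.0007
w [350. 160.] 2158 [ 0.5421 -0.1247  0.058 ] [ 0.911 -0.23   0.343] 0.061 0.0034
side [367. 163.] 415 [ 0.528  -0.214   0.0627] [ 0.911 -0.22   0.348] 0.078 0.0018
side [357. 182.] 352 [ 0.5402 -0.1243  0.0589] [ 0.912 -0.225  0.344] 0.0581 0.0017
side [345. 274.] 742 [0.5274 0.1577 0.0292] [0.988 0.155 0.002] 0.0766 0.0012
scene [367. 191.] 220 [0.5312 0.1602 0.0293] [0.986 0.165 0.012] 0.0768 0.0018
scene [215. 195.] 163 [ 0.5362 -0.2143  0.0652] [ 0.908 -0.243  0.342] 0.0694 0.0012
scene [255. 195.] 106 [ 0.5506 -0.1254  0.0627] [ 0.899 -0.264  0.349] 0.0491 0.0014
1.2833 [ 0.5449 -0.1601  0.2311] [[-0.973, 0.229, -0.0], [0.229, 0.973, 0.0], [0.0, 0.0, -1.0]] [ 0.09 -0.61  0.83] [ 0.32  0.31 -0.18  1.81  0.06  1.03  1.46]
```

View pics/wrist1.png

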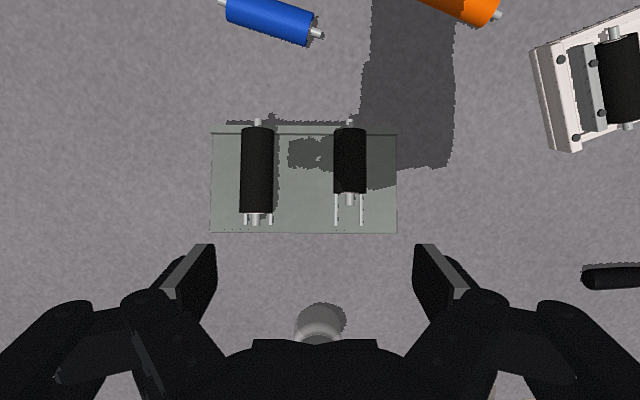

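The wrist picture shows the long roller at (257,170) and the short one at (350,160). Fits from the wrist and side cameras agree within about 2 mm, with an 80 mm and a 60 mm body tilted 20°. The tray roller is at (0.528,0.158). Next is the tilted pre-grasp.

Call:
servo_tool(
  commands=[
    [-1.6,-6.4,-0.2,-8,-13,-30,0.35],
    [-3.2,-12.8,-0.4,-16,-26,-60,0.35],
    [-4.7,-19.4,-0.5,-24,-38,-90,0.35],
    [-4.7,-19.4,-0.5,-31,-50,-122,0.35],
    [-4.7,-19.4,-0.5,-31,-50,-122,0.35],
  ],
  force=40,
)

```text
clock: 1.7
tcp_pos: [0.5057, -0.2106, 0.1033]
orientation: [0.339, 2.784, -0.06]
contact_force: [-2.4, -0.3, -1.3]
grip_width: 0.0552
gripper_force: 0.0
```

```bash
cat >> h.py <<'E'
def st():
    o=r.get_obs(); M=R.from_rotvec(o["orientation"]).as_matrix()
    print(round(o["clock"],2),"tcp",o["tcp_pos"].round(4),"x",M[:,0].round(3),"y",M[:,1].round(3),"z",M[:,2].round(3),"F",o["contact_force"].round(1),"w",round(o["grip_width"],4),"g",round(o["gripper_force"],1),"j",o["joints"].round(2)); return o,M
E
python3 - <<'E'
from h import *
o,M=st(); c=np.array([.5303,-.2145,.0617]); t=c+.011*M[:,2]; print("shift mm",((t-o["tcp_pos"])*1000).round(1))
E
```

```text
1.7 tcp [ 0.5057 -0.2106  0.1033] x [-0.916  0.226 -0.333] y [ 0.24   0.971 -0.002] z [ 0.323 -0.081 -0.943] F [-2.4 -0.3 -1.3] w 0.0552 g 0.0 j [ 0.42  0.32 -0.15  2.22  0.13  0.27  1.49]
shift mm [ 28.2  -4.8 -52. ]
```

Call:
servo_tool(
  commands=[
    [0,0,0,7,0,0,0.35],
    [0,0,0,7,0,0,0.35],
    [0,0,0,7,0,0,0.35],
  ],
)

```text
clock: 1.95
tcp_pos: [0.5239, -0.2097, 0.111]
orientation: [0.328, 2.773, -0.061]
contact_force: [1.0, 0.7, -0.2]
grip_width: 0.0556
gripper_force: 0.0
```

Run:
```python
from h import *
o,M=st(); c=np.array([.5303,-.2145,.0617]); t=c+.011*M[:,2]; print("shift mm",((t-o["tcp_pos"])*1000).round(1))
```

```text
1.95 tcp [ 0.5239 -0.2097  0.111 ] x [-0.913  0.219 -0.344] y [ 0.234  0.972 -0.002] z [ 0.334 -0.082 -0.939] F [ 1.   0.7 -0.2] w 0.0556 g 0.0 j [ 0.41  0.33 -0.15  2.18  0.13  0.28  1.49]
shift mm [ 10.1  -5.7 -59.6]
```

Call:
servo_tool(
  commands=[
    [0,0,0,-9,-1,0,0.35],
    [0,0,0,-5,-2,-13,0.35],
    [0,0,0,-1,-3,-26,0.35],
    [0,0,0,3,-4,-38,0.35],
    [0,0,0,3,-4,-38,0.35],
  ],
)

```text
clock: 2.37
tcp_pos: [0.5241, -0.2136, 0.0705]
orientation: [0.328, 2.777, -0.06]
contact_force: [0.0, 0.7, 0.9]
grip_width: 0.0553
gripper_force: 0.0
```

Run:
```python
from h import *
o,M=st(); c=np.array([.5303,-.2145,.0617]); t=c+.011*M[:,2]; print("shift mm",((t-o["tcp_pos"])*1000).round(1))
```

```text
2.37 tcp [ 0.5241 -0.2136  0.0705] x [-0.914  0.219 -0.34 ] y [ 0.233  0.972 -0.002] z [ 0.33  -0.081 -0.94 ] F [0.  0.7 0.9] w 0.0553 g 0.0 j [ 0.38  0.41 -0.12  2.2   0.16  0.19  1.46]
shift mm [  9.8  -1.8 -19.2]
```

Call:
servo_tool(
  commands=[
    [0.9,3.9,0,2,0,-4,0.35],
    [0.9,3.9,0,4,-0.5,-9,0.35],
    [0.9,3.9,0,7,-1,-14,0.35],
    [0.9,3.9,0,9,-1.5,-19,0.35],
    [0.9,3.9,0,9,-1.5,-19,0.35],
  ],
)

```text
clock: 2.78
tcp_pos: [0.5326, -0.2153, 0.0515]
orientation: [0.337, 2.845, -0.051]
contact_force: [0.2, 0.7, -0.0]
grip_width: 0.0551
gripper_force: 0.0
```

Run:
```python
from h import *
o,M=st(); c=np.array([.5303,-.2145,.0617]); t=c+.011*M[:,2]; print("shift mm",((t-o["tcp_pos"])*1000).round(1))
```

```text
2.78 tcp [ 0.5326 -0.2153  0.0515] x [-0.935  0.224 -0.275] y [ 0.234  0.972 -0.003] z [ 0.267 -0.067 -0.962] F [ 0.2  0.7 -0. ] w 0.0551 g 0.0 j [ 0.38  0.46 -0.12  2.14  0.16  0.27  1.46]
shift mm [ 0.7  0.  -0.4]
```

Right on target, so I close the gripper and lift.

Call:
servo_tool(
  commands=[
    [0,0,0,0,0,0,0.8],
    [0,0,0,0,0,0,0.8],
    [0,0,0,0,0,0,0.8],
    [0,0,0,0,0,0,0.8],
    [0,0,0,0,0,0,0.8],
  ],
  force=45,
)

```text
clock: 3.2
tcp_pos: [0.5325, -0.2154, 0.0525]
orientation: [0.337, 2.846, -0.051]
contact_force: [-3.6, 0.4, 5.3]
grip_width: 0.0305
gripper_force: 44.6
```

Call:
servo_tool(
  commands=[
    [0,0,0,-1,0,6,0.8],
    [0,0,0,-3,0,14,0.8],
    [0,0,0,-5,0,24,0.8],
    [0,0,0,-8,0,36,0.8],
    [0,0,0,-8,0,46,0.8],
  ],
)

```text
clock: 3.62
tcp_pos: [0.5245, -0.2157, 0.0996]
orientation: [0.337, 2.845, -0.052]
contact_force: [0.4, 0.3, -2.8]
grip_width: 0.0307
gripper_force: 44.9
```

Call:
servo_tool(
  commands=[
    [1.0,4.0,0,0,0,15,0.8],
    [2.0,8.0,0,0,0,35,0.8],
    [3.0,12.5,0,0,10,60,0.8],
    [4.0,16.5,0,0,30,80,0.8],
    [4.7,19.6,0,0,60,90,0.8],
  ],
)

```text
clock: 4.03
tcp_pos: [0.527, -0.1584, 0.1927]
orientation: [-0.368, -3.05, -0.006]
contact_force: [0.7, 0.7, -2.8]
grip_width: 0.0305
gripper_force: 45.0
```

Call:
servo_tool(
  commands=[
    [0,0,5,0,33,0,0.8],
    [0,0,10,0,68,0,0.8],
    [0,0,15,0,104,0,0.8],
    [0,0,20,0,140,0,0.8],
    [0,0,22.7,0,176,0,0.8],
  ],
)

```text
clock: 4.45
tcp_pos: [0.525, 0.0222, 0.1894]
orientation: [0.254, -3.06, 0.014]
contact_force: [0.7, -0.1, -2.1]
grip_width: 0.0304
gripper_force: 45.0
```

Call:
servo_tool(
  commands=[
    [0,0,0,0,35,0,0.8],
    [0,0,0,0,70,0,0.8],
    [0,0,0,0,105,0,0.8],
    [0,0,0,-5,135,0,0.8],
    [0,0,0,-10,160,0,0.8],
  ],
)

```text
clock: 4.87
tcp_pos: [0.5148, 0.1835, 0.1894]
orientation: [0.25, -3.06, 0.011]
contact_force: [0.4, -0.9, -2.5]
grip_width: 0.0303
gripper_force: 45.0
```

Call:
servo_tool(
  commands=[
    [0,0,0,0,12,0,0.8],
    [0,0,0,0,20,0,0.8],
    [0,0,0,0,20,0,0.8],
  ],
)

```text
clock: 5.12
tcp_pos: [0.5152, 0.2016, 0.1889]
orientation: [0.25, -3.06, 0.012]
contact_force: [-0.4, -0.2, -2.7]
grip_width: 0.0304
gripper_force: 45.0
```

Run:
```python
from h import *
o,M=st()
im,P=cloud("wrist"); cv2.imwrite("pics/wrist2.png",im); np.save("w2.npy",P)
for c,q in dark(im,P,.015,.3,500):
    m,d,L,e=fitcyl(q); print(c,len(q),m.round(4),d.round(3),L.round(4),e.round(4))
```

```text
5.12 tcp [0.5152 0.2016 0.1889] x [-0.984 -0.162  0.072] y [-0.162  0.987 -0.002] z [-0.071 -0.014 -0.997] F [-0.4 -0.2 -2.7] w 0.0304 g 45.0 j [-0.15  0.39 -0.42  1.82  0.15  1.03  1.11]
[314. 325.] 66176 [0.5154 0.1776 0.1685] [ 0.002 -0.316 -0.949] 0.2628 0.0216
[446. 194.] 1079 [0.4968 0.329  0.0387] [0.023 0.15  0.988] 0.0388 0.0034
```

View pics/wrist2.png

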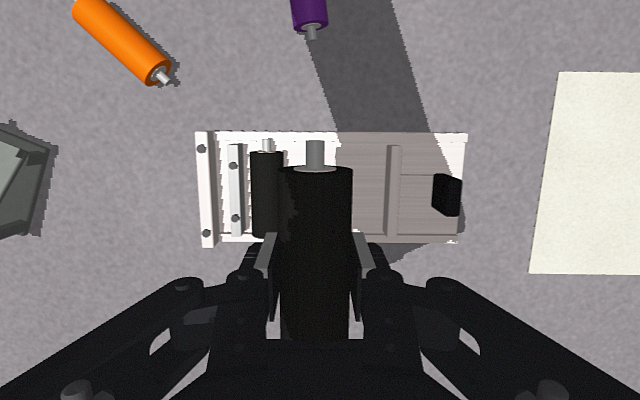

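The wrist picture shows the long roller held at (315,260). Below it are the tray roller at (267,195), the fence bar at (236,190), the jaw face at (393,190) and the grip at (447,195). I'll now measure the cradle frame and the held roller.

Run:
```python
from h import *
im=cv2.imread("pics/wrist2.png"); P=np.load("w2.npy")
S=np.load("side0.npy")
for n,C in (("w",P),("side",S)):
    m=(C[...,2]>.008)&(C[...,2]<.022)&(abs(C[...,0]-.52)<.1)&(abs(C[...,1]-.22)<.17)
    q=C[m][:,:2]; 
    rc=cv2.minAreaRect((q*1000).astype(np.float32)); print(n,len(q),np.round(rc[0],1),np.round(rc[1],1),round(rc[2],2))
    ex=np.array([.9877,.156]); ey=np.array([-.156,.9877])
    a=np.percentile(q@ex,[.2,99.8]); b=np.percentile(q@ey,[.2,99.8]); print("ext",a.round(4),np.ptp(a).round(4),b.round(4),np.ptp(b).round(4))
    # cradle origin from extents: x mid, y: mid = +31.5 mm
    o=a.mean()*ex+(b.mean()-.0315)*ey; print("origin",o.round(4))
    Q=C-np.r_[o,0]; X=Q[...,:2]@ex; Y=Q[...,:2]@ey; Z=C[...,2]
    s=(abs(X)<.035)
    for lo in range(-100,165,5):
        k=s&(Y*1000>=lo)&(Y*1000<lo+5)&(Z<.1)
        if k.sum(): print(lo,(np.nanmax(Z[k])*1000).round(),end="; ")
    print()
# held
m=np.zeros(P.shape[:2],bool); m[175:330,285:347]=1; m&=(im.max(2)<55)&(P[...,2]>.12)
q=P[m]; c,d,L,e=fitcyl(q); print("held",c.round(4),d.round(3),L,e, "near end",(c-d*L/2).round(4))
# tray roller fit in wrist
m=np.zeros(P.shape[:2],bool); m[150:236,248:284]=1; m&=(im.max(2)<55)&(P[...,2]<.06)
print("tray",[np.round(v,4) for v in fitcyl(P[m])])
```

```text
w 14540 [493.7 202.7] [160.  285.4] 9.07
ext [0.4487 0.5987] 0.15 [-0.0131  0.265 ] 0.2781
origin [0.5025 0.175 ]
-100 3.0; -90 35.0; -85 40.0; -80 39.0; -75 38.0; -70 20.0; -65 20.0; -60 37.0; -55 40.0; -50 40.0; -45 19.0; -40 37.0; -35 43.0; -30 45.0; -25 46.0; -20 46.0; -15 45.0; -10 40.0; -5 20.0; 0 19.0; 5 20.0; 10 20.0; 15 20.0; 20 19.0; 25 20.0; 30 19.0; 35 20.0; 40 20.0; 45 20.0; 50 21.0; 55 19.0; 60 20.0; 65 20.0; 70 20.0; 75 20.0; 80 20.0; 85 20.0; 90 38.0; 95 38.0; 100 38.0; 105 23.0; 110 24.0; 115 23.0; 120 24.0; 125 24.0; 130 23.0; 135 58.0; 140 60.0; 145 59.0; 150 58.0; 155 20.0; 160 20.0; 
side 5108 [486.2 202.9] [174.2 288.3] 8.82
ext [0.444  0.5988] 0.1548 [-0.0162  0.2678] 0.2841
origin [0.5003 0.1745]
-85 40.0; -80 39.0; -75 39.0; -70 37.0; -65 21.0; -60 36.0; -55 39.0; -50 40.0; -45 39.0; -40 21.0; -35 41.0; -30 45.0; -25 47.0; -20 47.0; -15 46.0; -10 44.0; -5 39.0; 0 21.0; 5 21.0; 10 21.0; 15 22.0; 20 21.0; 25 21.0; 30 21.0; 35 20.0; 40 21.0; 45 20.0; 50 22.0; 55 21.0; 60 20.0; 65 20.0; 70 20.0; 75 21.0; 80 21.0; 85 20.0; 90 36.0; 95 38.0; 100 39.0; 105 40.0; 110 21.0; 115 20.0; 120 20.0; 125 21.0; 130 21.0; 135 57.0; 140 60.0; 145 61.0; 150 60.0; 155 31.0; 160 21.0; 
held [0.5098 0.2002 0.1985] [ 0.987  0.161 -0.002] 0.06621641246241103 0.0005069595580331801 near end [0.4771 0.1949 0.1985]
tray [array([0.5275, 0.1573, 0.0281]), array([9.872e-01, 1.592e-01, 1.000e-04]), np.float64(0.0772), np.float64(0.0007)]
```

Run:
```python
from h import *
ex=np.array([.9872,.159]);ex/=np.linalg.norm(ex); ey=np.array([-ex[1],ex[0]]); o=np.array([.5200,.1780])
I={"w":(cv2.imread("pics/wrist2.png"),np.load("w2.npy")),"side":(cv2.imread("pics/side0.png"),np.load("side0.npy"))}
for n,(im,C) in I.items():
    Q=C[...,:2]-o; X=Q@ex*1000; Y=Q@ey*1000; Z=C[...,2]*1000; D=im.max(2)
    def rep(t,m,ax):
        v=(X if ax=='x' else Y)[m]; print(n,t,ax,np.percentile(v,[1,5,50,95,99]).round(1),len(v))
    g=(D<60)&(abs(Z-40)<22)&(Y>100)&(Y<180)&(abs(X)<50); rep("grip",g,'x'); 
    g2=g&(Z>54); rep("griptop",g2,'x'); rep("griptop",g2,'y')
    j=(D>60)&(Z>34)&(Z<39)&(Y>70)&(Y<115); rep("jawtop",j,'x'); rep("jawtop",j,'y')
    f=(D>60)&(Z>34)&(Z<39)&(Y>-72)&(Y<-40); rep("fencetop",f,'x'); rep("fencetop",f,'y')
    p=(Z>9)&(Z<15)&(D>90)&(Y>0)&(Y<75)&(abs(X)<75); rep("plate",p,'x')
    p=(Z>6)&(Z<14)&(abs(X)<40)&(Y>110); rep("plateend",p,'y')
    # roll pos
    c=np.array([.5275,.1573])-o; print("tray x,y",c@ex*1000,c@ey*1000)
```

```text
w grip x [-14.1 -13.6   1.2  16.8  18.5] 1083
w griptop x [-13.7 -12.3   2.5  16.9  18.7] 556
w griptop y [138.  138.5 143.5 149.3 150.3] 556
w jawtop x [-40.1 -37.1   0.8  41.9  45.5] 971
w jawtop y [ 93.2  93.6  98.  102.5 103.1] 971
w fencetop x [-40.8 -37.3   0.6  41.8  45.3] 937
w fencetop y [-56.2 -55.7 -51.1 -46.7 -46.4] 937
w plate x [-52.7 -43.8 -25.3  38.5  46.7] 2397
w plateend y [110.6 112.9 138.3 167.5 170.1] 2655
tray x,y 4.113019100400146 -21.629218059831537
side grip x [-13.9 -12.5   2.1  16.4  17.7] 463
side griptop x [-14.  -12.5   2.3  15.6  17.7] 161
side griptop y [142.2 143.5 149.6 153.3 154.2] 161
side jawtop x [-40.8 -37.6   0.3  41.3  44.5] 298
side jawtop y [ 93.9  94.4 100.2 104.5 106. ] 298
side fencetop x [-496.3 -488.7  -14.8   39.4   44.9] 281
side fencetop y [-71.8 -70.6 -49.4 -43.3 -40.7] 281
side plate x [-44.6 -40.4   1.6  45.   48.6] 1578
side plateend y [111.2 115.  155.6 172.2 173.1] 1130
tray x,y 4.113019100400146 -21.629218059831537
```

Call:
servo_tool(
  commands=[
    [0,0,0,0,8,-10,0.8],
    [0,0,0,-0.6,21,-40,0.8],
    [0,0,0,-0.6,21,-75,0.8],
    [0,0,0,-0.6,21,-110,0.8],
    [0,0,0,-0.6,21,-130,0.8],
  ],
)

```text
clock: 5.58
tcp_pos: [0.5129, 0.219, 0.0542]
orientation: [0.244, -3.055, 0.017]
contact_force: [-1.8, -0.4, -2.1]
grip_width: 0.0306
gripper_force: 45.0
```

Call:
servo_tool(
  commands=[
    [0,0,0,0,0,-12,0.8],
    [0,0,0,0,0,-22,0.8],
    [0,0,0,0,0,-30,0.8],
    [0,0,0,0,0,-34,0.8],
    [0,0,0,0,0,-34,0.8],
  ],
)

```text
clock: 6.0
tcp_pos: [0.5147, 0.2214, 0.0243]
orientation: [0.246, -3.059, 0.013]
contact_force: [-0.3, -0.3, -2.0]
grip_width: 0.0307
gripper_force: 45.0
```

Run:
```python
from h import *
o,M=st(); c=o["tcp_pos"]-.011*M[:,2]; print(c)
```

```text
6.0 tcp [0.5147 0.2214 0.0243] x [-0.984 -0.16   0.073] y [-0.16   0.987 -0.003] z [-0.071 -0.014 -0.997] F [-0.3 -0.3 -2. ] w 0.0307 g 45.0 j [-0.23  0.63 -0.36  1.9   0.27  0.73  0.99]
[0.51551116 0.22155352 0.03524454]
```

Call:
servo_tool(
  commands=[
    [0,0,0,0,0,-3,0.8],
    [0,0,0,0,0,-4.5,0.8],
    [0,0,0,0,0,-5.5,0.8],
    [0,0,0,0,0,-6,0.8],
    [0,0,0,0,0,-6,0.8],
  ],
)

```text
clock: 6.42
tcp_pos: [0.5145, 0.2216, 0.0185]
orientation: [0.247, -3.059, 0.013]
contact_force: [-0.3, -0.1, -2.0]
grip_width: 0.0304
gripper_force: 45.0
```

Call:
servo_tool(
  commands=[
    [0,0,0,0,0,-0.7,0.8],
    [0,0,0,0,0,-1.4,0.8],
    [0,0,0,0,0,-1.4,0.8],
  ],
)

```text
clock: 6.67
tcp_pos: [0.5146, 0.2216, 0.0183]
orientation: [0.247, -3.059, 0.014]
contact_force: [-3.4, -1.7, 11.2]
grip_width: 0.0304
gripper_force: 46.4
```

Call:
servo_tool(
  commands=[
    [0,0,0,0,0,-0.5,0.8],
    [0,0,0,0,0,-1,0.8],
    [0,0,0,0,0,-1,0.8],
  ],
)

```text
clock: 6.92
tcp_pos: [0.5146, 0.2216, 0.0182]
orientation: [0.247, -3.059, 0.015]
contact_force: [-5.1, -3.4, 20.8]
grip_width: 0.0304
gripper_force: 47.3
```

Call:
servo_tool(
  commands=[
    [0,0,0,0,0,1.5,0.8],
    [0,0,0,0,0,2,0.6],
    [0,0,0,0,0,2,0.5],
    [0,0,0,0,0,2,0.4],
    [0,0,0,0,0,2,0.4],
  ],
)

```text
clock: 7.33
tcp_pos: [0.5145, 0.2215, 0.0178]
orientation: [0.247, -3.059, 0.013]
contact_force: [-0.4, 0.1, -0.5]
grip_width: 0.0513
gripper_force: 0.0
```

Call:
servo_tool(
  commands=[
    [0,0,0,0,0,8,0.4],
    [0,0,0,0,0,18,0.4],
    [0,0,0,0,0,35,0.4],
    [0,0,0,0,0,60,0.4],
    [0,0,0,0,0,85,0.4],
  ],
)

```text
clock: 7.75
tcp_pos: [0.5141, 0.2215, 0.1043]
orientation: [0.247, -3.058, 0.013]
contact_force: [1.5, 1.1, 0.5]
grip_width: 0.0513
gripper_force: 0.0
```

Call:
servo_tool(
  commands=[
    [0,3.5,0,0,0,30,0.4],
    [0,3.5,0,0,0,50,0.4],
    [0,3.5,0,0,0,50,0.4],
  ],
)

```text
clock: 8.0
tcp_pos: [0.5176, 0.223, 0.1584]
orientation: [0.242, -3.006, 0.001]
contact_force: [0.4, 0.6, 0.2]
grip_width: 0.0512
gripper_force: 0.0
```

Run:
```python
from h import *
st()
im,P=cloud("wrist"); cv2.imwrite("pics/wrist3.png",im); np.save("w3.npy",P)
for c,q in dark(im,P,.018,.065,500):
    m,d,L,e=fitcyl(q); print(c,len(q),m.round(4),d.round(3),L.round(4),e.round(4))
```

```text
8.0 tcp [0.5176 0.223  0.1584] x [-0.979 -0.159  0.125] y [-0.16   0.987  0.01 ] z [-0.125 -0.011 -0.992] F [0.4 0.6 0.2] w 0.0512 g 0.0 j [-0.17  0.47 -0.42  1.78  0.15  1.04  1.09]
[312. 199.] 3407 [0.515  0.2212 0.028 ] [0.988 0.157 0.001] 0.0785 0.0006
[236. 198.] 3123 [0.5267 0.1572 0.0281] [0.988 0.156 0.001] 0.0756 0.0007
[434. 202.] 1266 [0.4969 0.329  0.0387] [0.018 0.166 0.986] 0.0381 0.0034
```

View pics/wrist3.png

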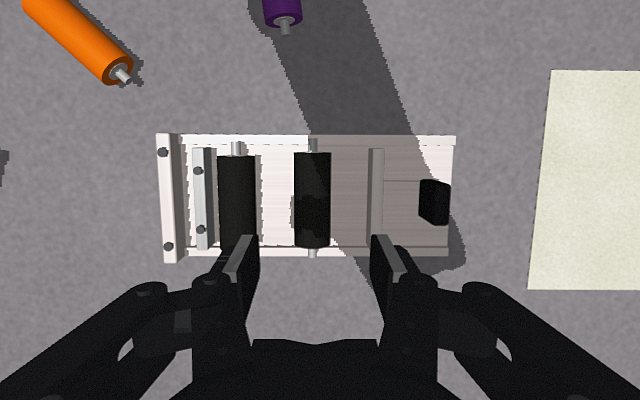

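The wrist picture shows the long roller flat at (312,199), parallel to the tray roller at (236,198). Both are at z=28 mm and aligned within 1.6 mm. Next I go to the grip at (434,202).

Call:
servo_tool(
  commands=[
    [1,-6.4,0,-5,30,0,0.56],
    [1,-7,0,-10,60,-15,0.56],
    [1,-7,0,-18,97.6,-35,0.56],
    [1,-7,0,-18,97.6,-50,0.56],
    [1,-7,0,-18,97.6,-50,0.56],
  ],
)

```text
clock: 8.47
tcp_pos: [0.4924, 0.3207, 0.0996]
orientation: [0.262, -3.115, -0.003]
contact_force: [0.1, -1.4, 0.2]
grip_width: 0.0376
gripper_force: 0.0
```

Run:
```python
from h import *
o,M=st(); print(((np.array([.4997,.3206,.032])-o["tcp_pos"])*1000).round(1))
im,P=cloud("wrist"); d=(im.max(2)<60)&(P[...,2]>.052)&(P[...,2]<.062)&(abs(P[...,0]-.5)<.05)&(abs(P[...,1]-.33)<.05)
print(d.sum(),np.percentile(P[d],[2,50,98],axis=0).round(4))
ex=np.array([.9876,.157]);ey=np.array([-.157,.9876]);q=P[d][:,:2]-[.52,.178]
print(np.percentile(q@ex,[2,98]),np.percentile(q@ey,[2,98]))
cv2.imwrite("pics/wrist4.png",im)
```

```text
8.47 tcp [0.4924 0.3207 0.0996] x [-0.986 -0.167  0.016] y [-0.167  0.986  0.004] z [-0.016  0.001 -1.   ] F [ 0.1 -1.4  0.2] w 0.0376 g 0.0 j [-0.37  0.53 -0.41  1.85  0.26  0.83  0.83]
[  7.3  -0.1 -67.6]
1071 [[0.4832 0.314  0.054 ]
 [0.4978 0.321  0.0574]
 [0.5146 0.3278 0.0588]]
[-0.0140803   0.01751422] [0.13857752 0.15054252]
```

Call:
servo_tool(
  commands=[
    [0,0,0,6.5,0,-15,0.56],
    [0,0,0,6.5,0,-30,0.56],
    [0,0,0,6.5,0,-46,0.56],
    [0,0,0,6.5,0,-60,0.56],
    [0,0,0,6.5,0,-67,0.56],
  ],
)

```text
clock: 8.93
tcp_pos: [0.5028, 0.3174, 0.0345]
orientation: [0.251, -3.12, -0.003]
contact_force: [-0.2, -0.7, -0.6]
grip_width: 0.0378
gripper_force: 0.0
```

Call:
servo_tool(
  commands=[
    [0,0,0,0,0,0,0.9],
    [0,0,0,0,0,0,0.9],
    [0,0,0,0,0,0,0.9],
    [0,0,0,0,0,0,0.9],
    [0,0,0,0,0,0,0.9],
  ],
  force=40,
)

```text
clock: 9.35
tcp_pos: [0.5025, 0.3201, 0.0362]
orientation: [0.254, -3.121, -0.008]
contact_force: [-1.3, 4.4, -6.7]
grip_width: 0.013
gripper_force: 41.7
```

Run:
```python
from h import *
st()
```

```text
9.35 tcp [0.5025 0.3201 0.0362] x [-0.987 -0.162  0.01 ] y [-0.162  0.987  0.006] z [-0.011  0.004 -1.   ] F [-1.3  4.4 -6.7] w 0.013 g 41.7 j [-0.39  0.62 -0.37  1.86  0.31  0.72  0.8 ]
```

Call:
servo_tool(
  commands=[
    [0,0,0,0.5,-3,0,0.9],
    [0,0,0,1.4,-9,0,0.9],
    [0,0,0,2.4,-15,0,0.9],
    [0,0,0,3.3,-21,0,0.9],
    [0,0,0,4.1,-26,0,0.9],
  ],
)

```text
clock: 9.77
tcp_pos: [0.5066, 0.2941, 0.0362]
orientation: [0.254, -3.121, -0.009]
contact_force: [-1.5, 5.4, -6.9]
grip_width: 0.0132
gripper_force: 41.7
```

Call:
servo_tool(
  commands=[
    [0,0,0,0.4,-2.5,0,0.9],
    [0,0,0,0.8,-5,0,0.9],
    [0,0,0,1.2,-7.5,0,0.9],
    [0,0,0,1.6,-10,0,0.9],
    [0,0,0,2,-12.5,0,0.9],
  ],
)

```text
clock: 10.18
tcp_pos: [0.5085, 0.2819, 0.0362]
orientation: [0.254, -3.121, -0.009]
contact_force: [-2.1, 5.8, -7.4]
grip_width: 0.0134
gripper_force: 41.7
```

Call:
servo_tool(
  commands=[
    [0,0,0,0.4,-2.5,0,0.9],
    [0,0,0,0.8,-5,0,0.9],
    [0,0,0,1.2,-7.5,0,0.9],
    [0,0,0,1.6,-10,0,0.9],
    [0,0,0,2,-12.5,0,0.9],
  ],
)

```text
clock: 10.6
tcp_pos: [0.5105, 0.2694, 0.0362]
orientation: [0.254, -3.121, -0.009]
contact_force: [-1.7, 5.3, -6.8]
grip_width: 0.0131
gripper_force: 41.7
```

Run:
```python
from h import *
o,M=st(); im,P=cloud("side"); cv2.imwrite("pics/side4.png",im)
ex=np.array([.9876,.157]);ey=np.array([-.157,.9876]); print("F along",o["contact_force"][:2]@ey, "tcp y",(o["tcp_pos"][:2]-[.52,.178])@ey)
for c,q in dark(im,P,.018,.065,200):
    m,d,L,e=fitcyl(q)
    if m[1]>0 and 0.45<m[0]<.6: print(c,len(q),m.round(4),((m[:2]-[.52,.178])@ey).round(4),d.round(3),L.round(4),e.round(4))
```

```text
10.6 tcp [0.5105 0.2694 0.0362] x [-0.987 -0.162  0.01 ] y [-0.162  0.987  0.006] z [-0.011  0.005 -1.   ] F [-1.7  5.3 -6.8] w 0.0131 g 41.7 j [-0.3   0.6  -0.37  1.91  0.31  0.7   0.88]
F along 5.494524309407057 tcp y 0.0917448297939841
[329. 279.] 345 [0.5476 0.1884 0.0272] 0.006 [ 0.185 -0.983  0.023] 0.0647 0.0047
[364. 283.] 213 [0.4981 0.1823 0.0352] 0.0077 [ 0.43  -0.821  0.376] 0.0608 0.0029
```

Call:
servo_tool(
  commands=[
    [0,0,0,0.4,-2.5,0,0.9],
    [0,0,0,0.8,-5,0,0.9],
    [0,0,0,1.2,-7.5,0,0.9],
    [0,0,0,1.6,-10,0,0.9],
    [0,0,0,2,-12.5,0,0.9],
  ],
)

```text
clock: 11.07
tcp_pos: [0.5124, 0.2569, 0.0362]
orientation: [0.255, -3.121, -0.009]
contact_force: [-1.2, 6.0, -7.1]
grip_width: 0.013
gripper_force: 41.7
```

Call:
servo_tool(
  commands=[
    [0,0,0,0.2,-1.2,0,0.9],
    [0,0,0,0.4,-2.4,0,0.9],
    [0,0,0,0.6,-3.6,0,0.9],
    [0,0,0,0.8,-4.8,0,0.9],
    [0,0,0,1,-6,0,0.9],
  ],
)

```text
clock: 11.48
tcp_pos: [0.5133, 0.2512, 0.0362]
orientation: [0.255, -3.121, -0.009]
contact_force: [-2.9, 5.9, -6.8]
grip_width: 0.0128
gripper_force: 41.7
```

Call:
servo_tool(
  commands=[
    [0,0,0,0.1,-0.5,0,0.9],
    [0,0,0,0.2,-1,0,0.9],
    [0,0,0,0.3,-1.5,0,0.9],
    [0,0,0,0.3,-1.5,0,0.9],
  ],
)

```text
clock: 11.82
tcp_pos: [0.5136, 0.2495, 0.0362]
orientation: [0.255, -3.12, -0.008]
contact_force: [-2.6, 6.7, -6.9]
grip_width: 0.0129
gripper_force: 41.8
```

Call:
servo_tool(
  commands=[
    [0,0,0,0.1,-0.5,0,0.9],
    [0,0,0,0.2,-1,0,0.9],
    [0,0,0,0.2,-1,0,0.9],
  ],
)

```text
clock: 12.07
tcp_pos: [0.5137, 0.2485, 0.0362]
orientation: [0.255, -3.12, -0.008]
contact_force: [-2.9, 6.3, -5.4]
grip_width: 0.0132
gripper_force: 41.8
```

Call:
servo_tool(
  commands=[
    [0,0,0,0.1,-0.5,0,0.9],
    [0,0,0,0.2,-1,0,0.9],
    [0,0,0,0.2,-1,0,0.9],
  ],
)

```text
clock: 12.32
tcp_pos: [0.5139, 0.2479, 0.0362]
orientation: [0.255, -3.12, -0.009]
contact_force: [-3.2, 7.3, -6.0]
grip_width: 0.0127
gripper_force: 41.8
```

Call:
servo_tool(
  commands=[
    [0,0,0,0.1,-0.5,0,0.9],
    [0,0,0,0.2,-1,0,0.9],
    [0,0,0,0.2,-1,0,0.9],
  ],
)

```text
clock: 12.57
tcp_pos: [0.5138, 0.2479, 0.0362]
orientation: [0.256, -3.12, -0.011]
contact_force: [-2.8, 10.3, -8.5]
grip_width: 0.013
gripper_force: 41.7
```

Call:
servo_tool(
  commands=[
    [0,0,0,0.1,-0.4,0,0.9],
    [0,0,0,0.1,-0.8,0,0.9],
    [0,0,0,0.1,-0.8,0,0.9],
  ],
)

```text
clock: 12.82
tcp_pos: [0.5139, 0.2479, 0.0362]
orientation: [0.257, -3.121, -0.013]
contact_force: [-3.5, 10.9, -8.6]
grip_width: 0.0131
gripper_force: 41.6
```

Run:
```python
from h import *
st()
```

```text
12.82 tcp [0.5139 0.2479 0.0362] x [-0.987 -0.163  0.01 ] y [-0.163  0.987  0.009] z [-0.011  0.007 -1.   ] F [-3.5 10.9 -8.6] w 0.0131 g 41.6 j [-0.26  0.59 -0.38  1.92  0.31  0.69  0.91]
```

Call:
servo_tool(
  commands=[
    [0,0,0,0.1,-0.5,0,0.9],
    [0,0,0,0.2,-1.2,0,0.9],
    [0,0,0,0.2,-1.2,0,0.9],
  ],
)

```text
clock: 13.07
tcp_pos: [0.5138, 0.2478, 0.0362]
orientation: [0.258, -3.121, -0.015]
contact_force: [-3.8, 13.6, -10.8]
grip_width: 0.0132
gripper_force: 41.6
```

Call:
servo_tool(
  commands=[
    [0,0,0,0.1,-0.5,0,0.9],
    [0,0,0,0.2,-1.2,0,0.9],
    [0,0,0,0.2,-1.2,0,0.9],
  ],
)

```text
clock: 13.32
tcp_pos: [0.5139, 0.2478, 0.0363]
orientation: [0.259, -3.121, -0.017]
contact_force: [-4.2, 15.7, -11.4]
grip_width: 0.0129
gripper_force: 41.7
```

Call:
servo_tool(
  commands=[
    [0,0,0,0.1,-0.6,0,0.9],
    [0,0,0,0.1,-1,0,0.9],
    [0,0,0,0.1,-1,0,0.9],
    [0,0,0,0.1,-1,0,0.9],
  ],
)

```text
clock: 13.65
tcp_pos: [0.5139, 0.2477, 0.0363]
orientation: [0.26, -3.121, -0.019]
contact_force: [-2.9, 17.9, -12.6]
grip_width: 0.0132
gripper_force: 41.7
```

Call:
servo_tool(
  commands=[
    [0,0,0,0,0,0,0.68],
    [0,0,0,0,0,0,0.65],
    [0,0,0,0,0,0,0.65],
  ],
)

```text
clock: 13.9
tcp_pos: [0.5163, 0.2403, 0.0366]
orientation: [0.252, -3.122, -0.005]
contact_force: [-0.4, 1.1, -0.3]
grip_width: 0.0301
gripper_force: 0.5
```

Call:
servo_tool(
  commands=[
    [0,0,0,0,2,8,0.65],
    [0,0,0,0,2,25,0.65],
    [0,0,0,0,2,50,0.65],
    [0,0,0,0,2,80,0.65],
    [0,0,0,0,2,115,0.65],
  ],
)

```text
clock: 14.32
tcp_pos: [0.5151, 0.2415, 0.1519]
orientation: [0.251, -3.119, -0.003]
contact_force: [0.7, -0.0, -0.0]
grip_width: 0.0301
gripper_force: 0.0
```

Call:
servo_tool(
  commands=[
    [0,0,0,0,0,10,0.5],
    [0,0,0,0,-10,10,0.4],
    [0,0,0,0,-25,10,0.4],
    [0,0,0,0,-25,10,0.4],
  ],
)

```text
clock: 14.65
tcp_pos: [0.5158, 0.2132, 0.1604]
orientation: [0.246, -3.121, -0.0]
contact_force: [-0.2, 0.4, -0.3]
grip_width: 0.0509
gripper_force: 0.0
```

Run:
```python
from h import *
ex=np.array([.9876,.157]);ey=np.array([-.157,.9876])
st()
for n in ("wrist","side"):
    im,P=cloud(n); cv2.imwrite(f"pics/{n}5.png",im); np.save(n+"5.npy",P)
    print(n)
    for c,q in dark(im,P,.018,.065,200):
        if .08<q[:,1].mean()<.4 and .45<q[:,0].mean()<.6:
            m,d,L,e=fitcyl(q); u=m[:2]-[.52,.178]; print(c,len(q),m.round(4),"cr",(u@ex).round(4),(u@ey).round(4),d.round(3),L.round(4),e.round(4))
```

```text
14.65 tcp [0.5158 0.2132 0.1604] x [-0.988 -0.157  0.011] y [-0.157  0.988  0.001] z [-0.011 -0.001 -1.   ] F [-0.2  0.4 -0.3] w 0.0509 g 0.0 j [-0.16  0.41 -0.43  1.88  0.2   0.91  1.04]
wrist
[256. 187.] 6896 [0.5252 0.1666 0.0308] cr 0.0033 -0.0121 [ 0.988 -0.151  0.028] 0.0905 0.0087
[356. 189.] 952 [0.5109 0.2514 0.0423] cr 0.0025 0.0739 [ 0.992 -0.124 -0.035] 0.0324 0.0026
side
[345. 274.] 1002 [0.5229 0.1742 0.0338] cr 0.0023 -0.0042 [0.99  0.144 0.01 ] 0.0803 0.0052
[347. 306.] 407 [0.5117 0.2399 0.0405] cr 0.0015 0.0624 [ 0.01  -0.078  0.997] 0.0375 0.003
```

View pics/wrist5.png

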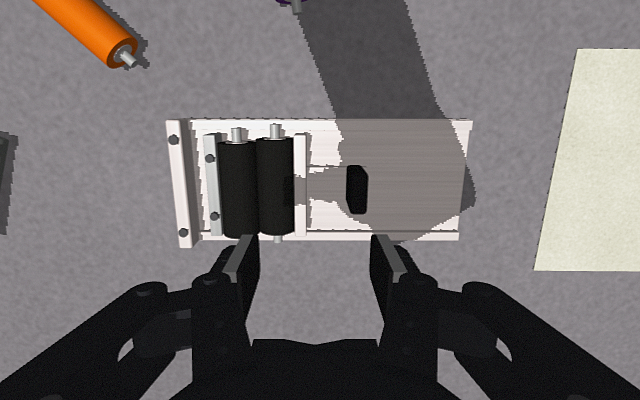

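The wrist picture shows the tray roller at (237,187) and the long one at (275,187), held together between the fence at (213,187) and the jaw at (300,187). I'll fit the two rollers and get the groove position.

Run:
```python
from h import *
ex=np.array([.9876,.157]);ey=np.array([-.157,.9876])
for n in ("wrist","side"):
    im=cv2.imread(f"pics/{n}5.png"); P=np.load(n+"5.npy")
    for c,q in dark(im,P,.018,.065,900):
        u=q[:,:2]-[.52,.178]; Y=u@ey; X=u@ex
        if not(.08<q[:,1].mean()<.3 and .45<q[:,0].mean()<.6): continue
        if n=="wrist" and len(q)<2000: continue
        for lo,hi in ((-.046,-.018),(-.012,.016)):
            k=(Y>lo)&(Y<hi)&(X>-.038)&(X<.045)&(q[:,2]>.028)
            m,d,L,e=fitcyl(q[k]); v=m[:2]-[.52,.178]; print(n,k.sum(),m.round(4),"cr",(v@ex).round(4),(v@ey).round(4),d.round(3),L.round(4),e.round(4), np.percentile(X[(Y>lo)&(Y<hi)],[.5,99.5]).round(4))
```

```text
wrist 2889 [0.5294 0.1487 0.0281] cr 0.0047 -0.0304 [0.988 0.157 0.001] 0.0782 0.0007 [-0.0345  0.0438]
wrist 3155 [0.5216 0.1797 0.0281] cr 0.0018 0.0015 [0.987 0.158 0.001] 0.0788 0.0007 [-0.0376  0.0412]
side 352 [0.5289 0.1478 0.0293] cr 0.0041 -0.0312 [ 0.988  0.154 -0.001] 0.0769 0.0013 [-0.0343  0.0426]
side 499 [0.521  0.1798 0.0291] cr 0.0012 0.0016 [0.989 0.151 0.001] 0.0782 0.0013 [-0.0378  0.0403]
```

Call:
servo_tool(
  commands=[
    [0,0,-5,0,-30,10,0.4],
    [0,0,-10,0,-65,20,0.4],
    [0,0,-15,0,-100,20,0.4],
    [0,0,-20,0,-137,20,0.4],
    [0,0,-22.7,0,-174,20,0.4],
  ],
)

```text
clock: 15.17
tcp_pos: [0.5152, 0.0431, 0.1806]
orientation: [-0.371, -3.11, -0.009]
contact_force: [1.2, 0.1, -1.3]
grip_width: 0.0513
gripper_force: 0.0
```

Call:
servo_tool(
  commands=[
    [-0.9,-3.6,0,0,-35,0,0.35],
    [-1.8,-7.3,0,0,-70,0,0.35],
    [-2.7,-11,0,0,-105,0,0.35],
    [-3.6,-15,0,0,-135,0,0.35],
    [-3.6,-15,0,0,-155,0,0.35],
  ],
)

```text
clock: 15.58
tcp_pos: [0.5122, -0.1135, 0.1795]
orientation: [0.339, 2.864, -0.041]
contact_force: [-1.0, -0.5, -0.1]
grip_width: 0.0553
gripper_force: 0.0
```

Call:
servo_tool(
  commands=[
    [0,0,0,0,0,0,0.35],
    [0,0,0,0,0,0,0.35],
  ],
)

```text
clock: 15.75
tcp_pos: [0.5153, -0.1116, 0.1805]
orientation: [0.339, 2.864, -0.038]
contact_force: [0.5, -0.3, 0.6]
grip_width: 0.0554
gripper_force: 0.0
```

Run:
```python
from h import *
o,M=st(); im,P=cloud("wrist"); cv2.imwrite("pics/wrist6.png",im)
dd=np.array([.912,-.224,.343]); dd/=np.linalg.norm(dd); q=P[(im.max(2)<55)&(P[...,2]>.035)&(P[...,2]<.095)]
c0=np.array([.5413,-.1246,.0585]); v=q-c0; t=v@dd; rr=np.linalg.norm(v-np.outer(t,dd),axis=1); k=(abs(t)<.05)&(abs(rr-.016)<.004)
print(k.sum(),np.percentile(t[k],[.5,2,98,99.5]).round(4))
m,d,L,e=fitcyl(q[k]); print(m.round(4),d.round(3),L.round(4),e.round(4))
t=m+.010*M[:,2]; print("shift",((t-o["tcp_pos"])*1000).round(1),"backed off 45:",((t-.045*M[:,2]-o["tcp_pos"])*1000).round(1))
```

```text
15.75 tcp [ 0.5153 -0.1116  0.1805] x [-0.94   0.226 -0.255] y [0.233 0.972 0.004] z [ 0.249 -0.055 -0.967] F [ 0.5 -0.3  0.6] w 0.0554 g 0.0 j [ 0.28  0.19 -0.23  2.14  0.15  0.57  1.27]
2723 [-0.0286 -0.0278  0.0295  0.0303]
[ 0.5424 -0.1247  0.0582] [ 0.913 -0.221  0.344] 0.0589 0.0006
shift [  29.6  -13.6 -132. ] backed off 45: [ 18.4 -11.1 -88.5]
```

View pics/wrist6.png

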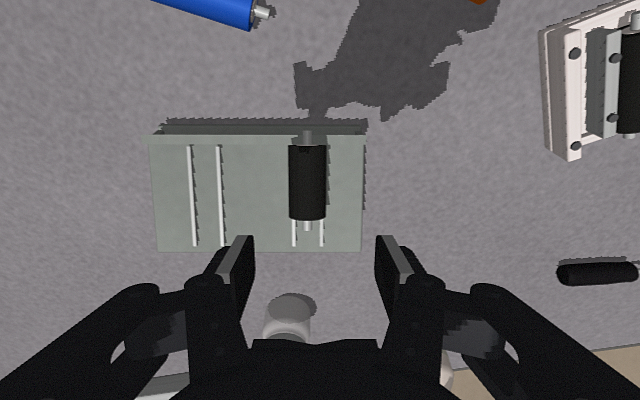

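The wrist picture shows the short roller alone in the rack at (307,182), with a clean fit (rms 0.6 mm). Next is the descent.

Call:
servo_tool(
  commands=[
    [0,0,0,5,-4,-20,0.35],
    [0,0,0,9,-7,-45,0.35],
    [0,0,0,14,-10,-70,0.35],
    [0,0,0,18.5,-11,-88,0.35],
    [0,0,0,18.5,-11,-88,0.35],
  ],
)

```text
clock: 16.22
tcp_pos: [0.533, -0.1197, 0.0893]
orientation: [0.333, 2.87, -0.036]
contact_force: [-0.1, 0.5, 0.0]
grip_width: 0.0555
gripper_force: 0.0
```

Call:
servo_tool(
  commands=[
    [0,0,0,2,-0.5,-8,0.35],
    [0,0,0,4,-1,-16,0.35],
    [0,0,0,6.5,-1.5,-25,0.35],
    [0,0,0,8.5,-2,-33,0.35],
    [0,0,0,8.5,-2,-33,0.35],
  ],
)

```text
clock: 16.63
tcp_pos: [0.5423, -0.1239, 0.0587]
orientation: [0.336, 2.865, -0.038]
contact_force: [0.0, 0.8, -0.7]
grip_width: 0.0557
gripper_force: 0.0
```

Run:
```python
from h import *
o,M=st(); t=np.array([.5424,-.1247,.0582])+.010*M[:,2]; print("shift",((t-o["tcp_pos"])*1000).round(1))
```

```text
16.63 tcp [ 0.5423 -0.1239  0.0587] x [-0.941  0.224 -0.255] y [0.231 0.973 0.004] z [ 0.249 -0.055 -0.967] F [ 0.   0.8 -0.7] w 0.0557 g 0.0 j [ 0.2   0.43 -0.13  2.16  0.29  0.3   1.16]
shift [  2.6  -1.4 -10.2]
```

Call:
servo_tool(
  commands=[
    [0,0,0,1,-0.5,-4,0.35],
    [0,0,0,2,-1,-8,0.35],
    [0,0,0,2.6,-1.4,-10.2,0.35],
    [0,0,0,2.6,-1.4,-10.2,0.35],
  ],
)

```text
clock: 16.97
tcp_pos: [0.5451, -0.1256, 0.0494]
orientation: [0.336, 2.864, -0.038]
contact_force: [0.3, -0.2, 0.0]
grip_width: 0.0554
gripper_force: 0.0
```

Call:
servo_tool(
  commands=[
    [0,0,0,0,0,0,0.8],
    [0,0,0,0,0,0,0.8],
    [0,0,0,0,0,0,0.8],
    [0,0,0,0,0,0,0.8],
    [0,0,0,0,0,0,0.8],
  ],
  force=45,
)

```text
clock: 17.38
tcp_pos: [0.5451, -0.1257, 0.0501]
orientation: [0.337, 2.864, -0.038]
contact_force: [-2.8, -0.1, 6.0]
grip_width: 0.0304
gripper_force: 44.4
```

Call:
servo_tool(
  commands=[
    [0,0,0,-1,0,6,0.8],
    [0,0,0,-3,0,14,0.8],
    [0,0,0,-5,0,24,0.8],
    [0,0,0,-8,0,36,0.8],
    [0,0,0,-8,0,46,0.8],
  ],
)

```text
clock: 17.8
tcp_pos: [0.5365, -0.1256, 0.097]
orientation: [0.336, 2.864, -0.038]
contact_force: [-0.0, 0.4, -2.1]
grip_width: 0.0303
gripper_force: 44.8
```

Run:
```python
from h import *
st()
```

```text
17.8 tcp [ 0.5365 -0.1256  0.097 ] x [-0.94   0.225 -0.256] y [0.231 0.973 0.004] z [ 0.25  -0.056 -0.967] F [-0.   0.4 -2.1] w 0.0303 g 44.8 j [ 0.25  0.36 -0.18  2.15  0.25  0.39  1.2 ]
```

Call:
servo_tool(
  commands=[
    [1.0,4.0,0,0,0,15,0.8],
    [2.0,8.0,0,0,0,35,0.8],
    [3.0,12.5,0,0,10,55,0.8],
    [4.0,16.5,0,0,25,70,0.8],
    [4.7,19.5,0,0,45,75,0.8],
  ],
)

```text
clock: 18.22
tcp_pos: [0.5394, -0.0819, 0.1748]
orientation: [-0.362, -3.033, -0.024]
contact_force: [1.3, -0.1, -1.8]
grip_width: 0.0303
gripper_force: 44.8
```

Call:
servo_tool(
  commands=[
    [0,0,5,-2,30,0,0.8],
    [0,0,10,-4,60,0,0.8],
    [0,0,15,-6,92,0,0.8],
    [0,0,20,-8,125,0,0.8],
    [0,0,22.7,-10,158,0,0.8],
  ],
)

```text
clock: 18.63
tcp_pos: [0.527, 0.079, 0.1717]
orientation: [0.253, -3.041, 0.003]
contact_force: [1.3, 0.9, -1.2]
grip_width: 0.0301
gripper_force: 44.9
```

Call:
servo_tool(
  commands=[
    [0,0,0,0,28,0,0.8],
    [0,0,0,0,52,0,0.8],
    [0,0,0,0,70,0,0.8],
    [0,0,0,0,80,0,0.8],
    [0,0,0,0,80,0,0.8],
  ],
)

```text
clock: 19.05
tcp_pos: [0.5268, 0.1602, 0.1715]
orientation: [0.252, -3.041, 0.001]
contact_force: [1.0, -1.0, -1.5]
grip_width: 0.0306
gripper_force: 44.9
```

Call:
servo_tool(
  commands=[
    [0,0,0,0,0,0,0.8],
    [0,0,0,0,0,0,0.8],
  ],
)

```text
clock: 19.22
tcp_pos: [0.5273, 0.1555, 0.1707]
orientation: [0.243, -3.041, 0.005]
contact_force: [-0.4, 0.9, -0.8]
grip_width: 0.0302
gripper_force: 44.8
```

Run:
```python
from h import *
o,M=st(); im,P=cloud("wrist"); cv2.imwrite("pics/wrist7.png",im)
c=o["tcp_pos"]-.010*M[:,2]; print("nominal centre",c.round(4))
m=np.zeros(P.shape[:2],bool); m[120:330,288:342]=1; m&=(im.max(2)<55)&(P[...,2]>c[2]-.02)&(P[...,2]<c[2]+.018)
m,d,L,e=fitcyl(P[m]); print("held",m.round(4),d.round(4),L.round(4),e.round(4),"middle from near end",(m+d*(.03-L/2)).round(4))
```

```text
19.22 tcp [0.5273 0.1555 0.1707] x [-0.983 -0.158  0.091] y [-0.159  0.987  0.004] z [-0.091 -0.011 -0.996] F [-0.4  0.9 -0.8] w 0.0302 g 44.8 j [-0.05  0.42 -0.43  1.83  0.17  1.02  1.18]
nominal centre [0.5283 0.1556 0.1807]
held [0.5261 0.1547 0.1794] [ 9.872e-01  1.597e-01 -1.000e-04] 0.0575 0.0011 middle from near end [0.5273 0.1549 0.1794]
```

View pics/wrist7.png

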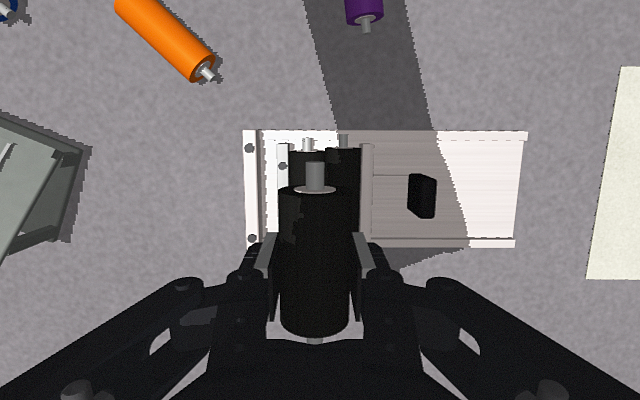

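Call:
servo_tool(
  commands=[
    [0,0,0,-1.5,5,-12,0.8],
    [0,0,0,-2.7,9,-35,0.8],
    [0,0,0,-2.7,9,-60,0.8],
    [0,0,0,-2.7,9,-82,0.8],
    [0,0,0,-2.7,9,-92,0.8],
  ],
)

```text
clock: 19.68
tcp_pos: [0.5224, 0.1651, 0.0753]
orientation: [0.245, -3.036, 0.006]
contact_force: [-0.6, -0.8, -2.4]
grip_width: 0.0305
gripper_force: 44.8
```

Call:
servo_tool(
  commands=[
    [0,0,0,0,0,-7,0.8],
    [0,0,0,0,0,-14,0.8],
    [0,0,0,0,0,-19,0.8],
    [0,0,0,0,0,-23,0.8],
    [0,0,0,0,0,-23,0.8],
  ],
)

```text
clock: 20.1
tcp_pos: [0.5245, 0.1665, 0.0556]
orientation: [0.246, -3.041, 0.004]
contact_force: [-0.2, 0.6, -0.9]
grip_width: 0.0301
gripper_force: 44.8
```

Call:
servo_tool(
  commands=[
    [0,0,0,0,0,0,0.8],
    [0,0,0,0,0,0,0.8],
  ],
)

```text
clock: 20.27
tcp_pos: [0.5249, 0.1667, 0.0563]
orientation: [0.246, -3.042, 0.003]
contact_force: [0.3, -1.1, -1.1]
grip_width: 0.0304
gripper_force: 44.8
```

Run:
```python
from h import *
ex=np.array([.9876,.157]);ey=np.array([-.157,.9876])
o,M=st(); c=o["tcp_pos"]-.010*M[:,2]+[-.0008,-.0005,-.0009]; v=c[:2]-[.52,.178]; print(c.round(4),"cr",v@ex,v@ey,"want .0025 -.0145 z .0558; error shift mm",(((.0025-v@ex)*ex+(-.0145-v@ey)*ey)*1000).round(1))
```

```text
20.27 tcp [0.5249 0.1667 0.0563] x [-0.983 -0.16   0.09 ] y [-0.161  0.987  0.005] z [-0.089 -0.009 -0.996] F [ 0.3 -1.1 -1.1] w 0.0304 g 44.8 j [-0.1   0.58 -0.39  1.9   0.25  0.8   1.1 ]
[0.525  0.1663 0.0654] cr 0.003048880630023948 -0.012354219293340568 want .0025 -.0145 z .0558; error shift mm [-0.2 -2.2]
```

Call:
servo_tool(
  commands=[
    [0,0,0,-0.2,-2.2,-2,0.8],
    [0,0,0,-0.2,-2.2,-4,0.8],
    [0,0,0,-0.2,-2.2,-6,0.8],
    [0,0,0,-0.2,-2.2,-7,0.8],
    [0,0,0,-0.2,-2.2,-7,0.8],
  ],
)

```text
clock: 20.68
tcp_pos: [0.524, 0.1642, 0.0484]
orientation: [0.246, -3.04, 0.004]
contact_force: [0.2, 0.2, -1.1]
grip_width: 0.0306
gripper_force: 44.8
```

Run:
```python
from h import *
ex=np.array([.9876,.157]);ey=np.array([-.157,.9876])
o,M=st(); c=o["tcp_pos"]-.010*M[:,2]+[-.0008,-.0005,-.0009]; v=c[:2]-[.52,.178]; print(c.round(4),"cr",v@ex,v@ey,"error shift mm",(((.0025-v@ex)*ex+(-.0145-v@ey)*ey)*1000).round(1))
im,P=cloud("wrist"); cv2.imwrite("pics/wrist8.png",im)
im,P=cloud("side"); cv2.imwrite("pics/side8.png",im)
```

```text
20.68 tcp [0.524  0.1642 0.0484] x [-0.983 -0.161  0.091] y [-0.161  0.987  0.005] z [-0.091 -0.01  -0.996] F [ 0.2  0.2 -1.1] w 0.0306 g 44.8 j [-0.1   0.59 -0.39  1.91  0.26  0.79  1.1 ]
[0.5241 0.1638 0.0574] cr 0.0018430817253059933 -0.014628231882608589 error shift mm [0.6 0.2]
```

Call:
servo_tool(
  commands=[
    [0,0,0,0.5,0.1,-0.5,0.8],
    [0,0,0,0.5,0.1,-1,0.8],
    [0,0,0,0.5,0.1,-1,0.8],
  ],
)

```text
clock: 21.03
tcp_pos: [0.5247, 0.1644, 0.0477]
orientation: [0.246, -3.04, 0.004]
contact_force: [0.5, 0.2, -1.1]
grip_width: 0.0305
gripper_force: 44.8
```

Call:
servo_tool(
  commands=[
    [0,0,0,0,0,-0.4,0.8],
    [0,0,0,0,0,-0.8,0.8],
    [0,0,0,0,0,-0.8,0.8],
  ],
)

```text
clock: 21.28
tcp_pos: [0.5248, 0.1645, 0.0471]
orientation: [0.246, -3.041, 0.004]
contact_force: [-0.1, 0.5, 1.2]
grip_width: 0.0302
gripper_force: 45.2
```

Call:
servo_tool(
  commands=[
    [0,0,0,0,0,-0.3,0.8],
    [0,0,0,0,0,-0.5,0.8],
    [0,0,0,0,0,-0.5,0.8],
  ],
)

```text
clock: 21.53
tcp_pos: [0.5248, 0.1645, 0.047]
orientation: [0.246, -3.041, 0.004]
contact_force: [-1.5, -0.6, 6.7]
grip_width: 0.0305
gripper_force: 45.6
```

Run:
```python
from h import *
o,M=st(); print(o["moment"].round(3))
```

```text
21.53 tcp [0.5248 0.1645 0.047 ] x [-0.983 -0.16   0.091] y [-0.161  0.987  0.005] z [-0.09  -0.01  -0.996] F [-1.5 -0.6  6.7] w 0.0305 g 45.6 j [-0.1   0.59 -0.39  1.9   0.26  0.79  1.1 ]
[-0.144  0.398 -0.023]
```

Call:
servo_tool(
  commands=[
    [0,0,0,0,0,0.4,0.8],
    [0,0,0,0,0,0.4,0.8],
    [0,0,0,0,0,0.4,0.62],
  ],
  force=20,
)

```text
clock: 21.78
tcp_pos: [0.5249, 0.1645, 0.0468]
orientation: [0.246, -3.041, 0.003]
contact_force: [0.6, 0.2, 0.8]
grip_width: 0.0323
gripper_force: 0.0
```

Call:
servo_tool(
  commands=[
    [0,0,0,0,0,0,0.58],
    [0,0,0,0,0,0,0.54],
    [0,0,0,0,0,0,0.5],
    [0,0,0,0,0,0,0.5],
  ],
)

```text
clock: 22.12
tcp_pos: [0.5247, 0.1643, 0.0467]
orientation: [0.246, -3.04, 0.004]
contact_force: [-0.2, -0.7, 0.8]
grip_width: 0.0426
gripper_force: 0.0
```

Call:
servo_tool(
  commands=[
    [0,0,0,0,0,5,0.5],
    [0,0,0,0,0,12,0.5],
    [0,0,0,0,0,25,0.5],
    [0,0,0,0,0,45,0.5],
    [0,0,0,0,0,75,0.5],
  ],
)

```text
clock: 22.53
tcp_pos: [0.5235, 0.1639, 0.122]
orientation: [0.246, -3.037, 0.005]
contact_force: [0.2, 0.5, -0.6]
grip_width: 0.0423
gripper_force: 0.0
```

Call:
servo_tool(
  commands=[
    [0,0,0,0,5,30,0.5],
    [0,0,0,0,10,50,0.5],
    [0,0,0,0,10,50,0.5],
  ],
)

```text
clock: 22.78
tcp_pos: [0.5273, 0.1771, 0.1779]
orientation: [0.249, -3.049, -0.001]
contact_force: [1.2, 1.5, 0.2]
grip_width: 0.0429
gripper_force: 0.0
```

Run:
```python
from h import *
ex=np.array([.9876,.157]);ey=np.array([-.157,.9876])
st(); im,P=cloud("wrist"); cv2.imwrite("pics/wrist9.png",im)
v=P[...,:2]-[.52,.178]; Y=v@ey; X=v@ex; D=im.max(2)<60
for n,lo,hi,zl,zh in (("tray",-.048,-.033,.026,.05),("long",.004,.018,.026,.05),("short",-.029,0,.056,.08)):
    k=D&(Y>lo)&(Y<hi)&(P[...,2]>zl)&(P[...,2]<zh)&(abs(X)<.05)
    if k.sum()<50: print(n,k.sum()); continue
    m,d,L,e=fitcyl(P[k]); u=m[:2]-[.52,.178]; print(n,k.sum(),m.round(4),"cr",(u@ex).round(4),(u@ey).round(4),d.round(3),L.round(4),e.round(4))
```

```text
22.78 tcp [0.5273 0.1771 0.1779] x [-0.983 -0.162  0.082] y [-0.162  0.987  0.007] z [-0.082 -0.006 -0.997] F [1.2 1.5 0.2] w 0.0429 g 0.0 j [-0.07  0.42 -0.44  1.81  0.17  1.03  1.15]
tray 1248 [0.529  0.1484 0.028 ] cr 0.0043 -0.0306 [ 0.987  0.158 -0.   ] 0.0794 0.0006
long 1209 [0.5214 0.1795 0.0282] cr 0.0016 0.0012 [ 0.987  0.161 -0.003] 0.0784 0.0007
short 2618 [0.5248 0.1641 0.0557] cr 0.0025 -0.0145 [0.988 0.158 0.002] 0.0596 0.0007
```

View pics/wrist9.png

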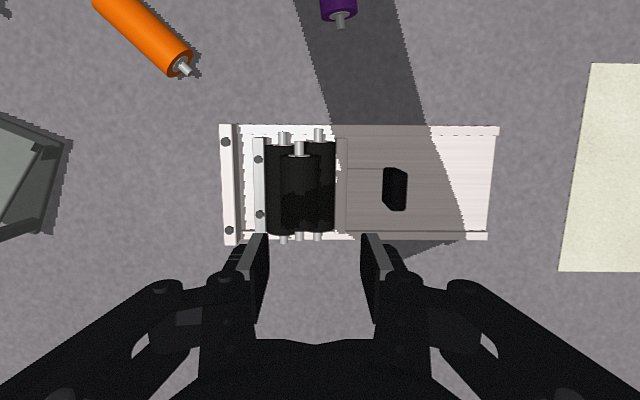

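The wrist picture shows the finished pyramid. The short roller at (300,185) sits on the two held rollers at (280,187) and (320,187), at height 55.7 mm, centred and parallel. I'm handing in.

```bash
python3 -c "
from h import *
print(r.hand_in())"
```

```text
the job is handed in; nothing more can be done
None
```

The pyramid is in the cradle and handed in: the jaw was pressed home with roughly 12 N of squeeze, the short roller sits centred and parallel in the groove, and it took about 23 s of the 64 s; the hand-in returned no verdict.

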